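# Stack a wet laminated slab on a release sheet with a cranked spatula

### The job

Stack the two freshly glued slabs for pressing: lay the white release sheet flat over the slab already between the dowels of the grey pressing board and let go of it, then slide the spatula under the other slab on its battens, lift it clear, carry it roughly level and lower it on the spatula onto the sheet, between the dowels. Draw the spatula out so that the slab settles flat, and lay the spatula flat on the bench, blade down. The glue is wet, so never touch the slab you carry with the gripper or arm, and leave the bottles, the drilled block and the blank with its brass tube where they are.

Things in the scene. Friction and masses are not known exactly. Their poses are not given: they have to be found in the camera images.
- drip_board: Plywood board fixed to the bench, left or right, yaw within 0.3 rad: 100 (its x) x 150 (y) x 12 mm high, with two battens along its whole x, 10 mm wide, 8 mm high (tops 20 mm above bench), centred at y = +-52 mm: 94 mm of free width, 8 mm of free height between them under the slab. Open at both x ends (x- faces the robot at yaw 0). Origin: centre of underside, on the bench; z up.
- wet_slab: The slab to move: dark-light-dark three-ply wood, 60 (its x) x 124 (y) x 12 mm thick, about 80 g, loose across the drip board's battens, underside 20 mm above the bench; within 6 mm of the board's centre in x, 3 mm in y, 0.08 rad in yaw. Origin: centre of underside; z up. Only the spatula may touch it.
- press_board: Grey board fixed to the bench on the side opposite the drip board, yaw within 0.3 rad: 110 (its x) x 170 (y) x 18 mm high, x- facing the robot at yaw 0. Six upright dowels 10 mm thick, tops 46 mm above the bench, centred (x, y) at (+-42, +-52) and (0, +-75) mm: 74 mm free between them in x, 140 mm in y. Origin: centre of underside, on the bench; z up.
- press_gap (a point): Point on the pressing board midway between the two x- dowels (x = -42 mm, y = 0), 36 mm above the bench: the 94 mm gap through which the 72 mm blade passes. Drawn out here towards x-, the blade leaves the slab behind, held back by these two dowels.
- bottom_slab: Slab of the same make and size (60 x 124 x 12 mm, about 80 g) already lying loose on the pressing board between the dowels, centred within 2 mm; its top is 30 mm above the bench. Origin: centre of its underside; z up.
- release_sheet: Stiff white plastic sheet, 66 (its x) x 130 (its y) x 6 mm thick, about 55 g, lying loose and flat on the bench in front of one of the boards. It can be gripped by the fingertips across its 66 mm width. Origin: centre of its underside; z up. In the stack its underside is 30 mm, its top 36 mm above the bench.
- spatula: Cranked spatula, 130 g, lying flat on its blade, steady by itself. Origin: middle of the blade's rear edge, underside; z up. Steel blade 72 x 72 x 2.5 mm from x = 0 to +72 mm (front edge); crank rises from its rear edge to a level wooden handle from x = -20 to -100 mm, 18 mm wide (y), 22 mm high, centre line 36 mm above the blade's underside.
- spatula_grip (a point): Point in the handle's centre, 45 mm behind the blade's rear edge and 36 mm above the blade's underside, a good place to grip across the 18 mm width.
- spatula_edge (a point): Middle of the blade's front edge, on its underside (x = +72 mm in the spatula's frame).
- resin_bottle: Amber squeeze bottle with a pointed orange cap, 48 mm in diameter, 150 mm tall, loose. Bystander. Origin: centre of its underside. One of the two bottles stands between the two boards, the other beyond it.
- hardener_bottle: White squeeze bottle with a pointed black cap, 42 mm in diameter, 130 mm tall, loose. Bystander. Origin: centre of its underside.
- drill_block: Pale wooden block with two holes in its top, 36 x 46 x 60 mm high, loose, between the sheet and the spatula. Bystander. Origin: centre of its underside.
- tubed_blank: Dark pen blank 75 x 20 x 20 mm lying along its x, with a 7 mm brass tube sticking 40 mm out of its x+ end, loose, on the far side of the bench. Bystander. Origin: centre of the blank's underside.
There are look-alikes about, which are no part of the job. Of the things like the release_sheet, leave any that is black or blue; of the rest the larger one is meant.

How it is judged:
On the way, in this order (a step that is already met when the one before it is completed fails the run):
1. the release sheet lies flat on the bottom slab between the dowels, let go (x of release_sheet in the frame of press_board between -0.009 and 0.009 m and y of release_sheet in the frame of press_board between -0.01 and 0.01 m and z of release_sheet in the frame of press_board between 0.027 and 0.0335 m and angle between release_sheet's own z axis and vertical below 0.06 rad and angle between the y axis of release_sheet and the y axis of press_board, either way round below 0.12 rad and contact force between the fingers and release_sheet below 0.05 N and linear speed of release_sheet below 0.02 m/s), for 0.2 s.
2. the wet slab is held up on the spatula, its underside at least 40 mm above the drip board's underside (20 mm above the battens) (z of wet_slab in the frame of drip_board above 0.04 m and contact force between spatula and wet_slab above 0.2 N), for 0.2 s.
3. the wet slab has been lowered onto the sheet between the dowels with the spatula still under it (x of wet_slab in the frame of press_board between -0.012 and 0.012 m and y of wet_slab in the frame of press_board between -0.013 and 0.013 m and z of wet_slab in the frame of press_board between 0.033 and 0.044 m and contact force between spatula and wet_slab above 0.05 N), for 0.1 s.
At the end, for the whole second after the job is handed in: Slab, sheet and carried slab lie flat, in that order, at rest between the press board's dowels: undersides 18, 30, 36 mm up within 3 mm, centred in x, y within 12, 13 mm (sheet 9, 10), square within 0.16 rad (sheet 0.12). Spatula clear of them, flat on the bench, under 5 mm high (x of release_sheet in the frame of press_board between -0.009 and 0.009 m and y of release_sheet in the frame of press_board between -0.01 and 0.01 m and z of release_sheet in the frame of press_board between 0.027 and 0.0335 m and angle between each of release_sheet, wet_slab's own z axis and vertical below 0.06 rad and angle between the y axis of release_sheet and the y axis of press_board, either way round below 0.12 rad and x of wet_slab in the frame of press_board between -0.012 and 0.012 m and y of wet_slab in the frame of press_board between -0.013 and 0.013 m and z of wet_slab in the frame of press_board between 0.033 and 0.0395 m and angle between the y axis of wet_slab and the y axis of press_board, either way round below 0.16 rad and x of bottom_slab in the frame of press_board between -0.012 and 0.012 m and y of bottom_slab in the frame of press_board between -0.013 and 0.013 m and z of bottom_slab in the frame of press_board between 0.015 and 0.021 m and contact force between spatula and wet_slab below 0.02 N and contact force between spatula and release_sheet below 0.02 N and angle between spatula's own z axis and vertical below 0.08 rad and height (world z) of spatula below 0.005 m and linear speed of each of wet_slab, release_sheet, spatula below 0.02 m/s); the robot touches nothing.
It fails at once if the gripper or arm touches the wet slab (contact force between any of the fingers, the arm and wet_slab above 0.3 N).
It fails at once if the wet slab is tipped more than 0.35 rad (20 degrees) (angle between wet_slab's own z axis and vertical above 0.35 rad).
It fails at once if a bottle, the drilled block or the tubed blank is moved more than 20 mm (distance of any of resin_bottle, hardener_bottle, drill_block, tubed_blank from where it was at the start of the episode above 0.02 m).
It also fails if it takes over 70 s, if anything falls off the work surface, if the arm or the gripper's body presses on something with over 40 N, if the wrist force passes 120 N, or if a joint passes its speed limit or range.

### The arm

A 6-joint arm with a two-finger parallel gripper is mounted at the origin on the work surface. World frame = base frame: x ahead of the robot, y to its left, z up, the work surface at z = 0. Lengths are in m, angles in rad, forces in N, time in s.
With the tool pointing down it reaches from about 0.375 to 0.925 m from the base axis. Payload 5.7 kg.
Tool frame: the origin (TCP) lies on the centre line of the jaws, within the pads' length; the fingertips stand 14 mm ahead of it and the grasp point (between the pads) lies 5 mm behind it; z points along the fingers, y is the line along which they close (so a half turn about z gives the same grasp; the last joint's range is limited). The gripper opens to 88 mm and grips with 3 to 60 N. Pads are 20 mm wide; open, the fingers measure 115 mm over their backs; the gripper's body (75 mm by 178 mm) begins 61 mm behind the grasp point.
Start: joints at [1.199, 0.359, 1.51, -0, 1.272, -0.115], TCP at [0.152, 0.58, 0.237] pointing down, gripper open.
Joint ranges: [-2.97, 2.97], [-1.01, 2.36], [0.21, 2.38], [-0.96, 4.11], [0.2, 2.71], [-2.98, 2.98]. Speed limits (rad/s): [2.39, 2.39, 3.14, 3.14, 3.14, 3.14].

### API

Orientations are given as a unit quaternion [w, x, y, z].
In Python, from bench import * gives the robot as it stands. The module is installed in compiled form; this text tells all that it offers.
- The arm moves only by the shell command python3 -m handwheel 'ROWS' [OPENING] [FORCE]. ROWS is JSON, a list of rows, each a list of 2 entries, a list of its own where there are three numbers: the shift along the tool's x, y, z in mm, then the turn, a rotation vector about the tool's x, y, z in degrees. In form: [[[tx, ty, tz], [ax, ay, az]], ...]. A call has 1 to 12 rows; each row is the pose to reach, as a shift and turn from the pose commanded when the call began, along the tool's axes at that moment; what a row does not reach only later rows make up. A row lasts 1/8 s, in which the tool goes at most 62.5 mm and 10.7 degrees, less where a joint would pass 70% of its speed; a pose out of reach is approached as far as the arm can. A call with a gripper value outside its range is refused whole. OPENING is the gripper command: -1 is fully open, 1 is shut, values between are in proportion, set as the call begins (- or left out, the last holds). The fingers move at their own pace and stop on an object; FORCE is the grip in N (left out, the last holds). Time passes only in rows, so rows that repeat a pose let the fingers close. It gives the time, the measured TCP pose, the force, the opening and the grip force at its end, in the units of the state.
- get_obs(): the state, without advancing time (a new reading comes with each control period).
- snapshot(name): name is "scene" or "top" or "wrist"; returns the picture (420x560x3 uint8, blue, green, red); there is no depth.
- calibration(name): a dict with "vertical_fov" (degrees; the focal length in pixels is half the picture's height over the tangent of half this angle, whatever the lens; pixels are square), "cx", "cy" (the principal point, pixels), "R" (3x3) and "t" (3): a world point X has camera coordinates R X + t. Camera axes: x right, y down, z forward; pixel columns grow to the right and rows downward; lengths in m; the calibration is good to about 2 mm. A picture is of the moment at which its call begins: read the wrist's pose just before it. calibration takes no time and is no camera call; for the wrist camera it gives the pose at the moment of the call.
- sign_off(): hands the job in; it is judged then, once.
Trained networks look in the newest picture that a camera, given by its name, has taken for a name from the list of things; names that differ only in an ending like _2 or _b are one class to them, and where a whole thing is asked for, a point or a joint stands for the part that bears it (a point fixed in the world has none). Each returns a list of dicts, best first, with "confidence" (0 to 1); they miss things now and then, are a little off and sometimes report something else, mostly with a low value. They report only what shows in the picture. A call takes as long as a camera call. They do not tell look-alikes from the thing itself.
- regions_of(name, camera): "pixels" (420x560 bool, what is visible of it) and "extent" ([centre column, centre row, width, height] in pixels, round what is visible of it).
The state is a dict: "t": time; "joints": joint angles; "joint_velocities": joint speeds; "joint_efforts": joint torques, N m; "ee_pos": TCP position; "ee_rot": TCP orientation; "wrist_force": force on the tool from outside, world axes, zero at the start; "torque": the same for the moment, N m; "finger_gap": finger opening in m; "gripper_force": force on a finger pad.
Only numpy, scipy, OpenCV 4.12 (cv2) and the standard library are available. Lean on these libraries where they do the work, as an engineer would, in place of code of your own. Each camera call takes 0.05 s, during which the arm holds its last target. There are 200 camera calls.

## Working session

There is one attempt and no reset: what is moved stays moved. The work goes in short steps, Python scripts to look and compute and a shell command to move; the robot and the scene stay as the last step left them, time stands still between calls to the robot, and variables do not carry over. Pictures are saved under pics/ and viewed, at most 10 in all, crops included, and the job is handed in when it is done.

```bash
mkdir -p pics
python3 - <<'E'
from bench import *
import cv2,numpy as np
o=get_obs();print({k:np.round(v,3).tolist() for k,v in o.items()})
for n in ["scene","top"]:
    im=snapshot(n);cv2.imwrite(f"pics/{n}0.png",im)
    c=calibration(n);print(n,c)
    for k in ["drip_board","wet_slab","press_board","bottom_slab","release_sheet","spatula","resin_bottle","hardener_bottle","drill_block","tubed_blank"]:
        print(k,[(np.round(d["extent"]).tolist(),round(d["confidence"],2),int(d["pixels"].sum())) for d in regions_of(k,n)])
E
```

```text
{'t': 0.0, 'joints': [1.199, 0.359, 1.511, 0.0, 1.272, -0.115], 'joint_velocities': [0.001, -0.0, -0.001, 0.0, 0.001, -0.001], 'joint_efforts': [0.002, -51.535, -27.073, 0.068, 0.035, -0.0], 'ee_pos': [0.152, 0.58, 0.236], 'ee_rot': [-0.0, 0.128, 0.992, -0.001], 'wrist_force': [0.815, -0.382, 0.166], 'torque': [-0.017, -0.007, -0.021], 'gripper_force': 0.0, 'finger_gap': 0.088}
scene {'vertical_fov': 48.073935511494795, 'cx': 276.04265792976815, 'cy': 214.0187062351965, 'R': array([[-0.72072476,  0.69321182, -0.00363214],
       [ 0.50798661,  0.5245684 , -0.68321124],
       [-0.4717048 , -0.49425233, -0.73021176]]), 't': array([ 0.40705714, -0.1936575 ,  1.31076677])}
drip_board [([215.0, 228.0, 68.0, 63.0], 0.83, 1135)]
wet_slab [([210.0, 224.0, 50.0, 43.0], 0.7, 1176)]
press_board [([317.0, 327.0, 103.0, 89.0], 0.78, 3040)]
bottom_slab []
release_sheet [([293.0, 150.0, 36.0, 19.0], 0.97, 419), ([271.0, 190.0, 56.0, 40.0], 0.85, 1032), ([258.0, 126.0, 36.0, 12.0], 0.81, 329), ([211.0, 162.0, 32.0, 37.0], 0.71, 824)]
spatula [([376.0, 258.0, 67.0, 73.0], 0.73, 1408), ([262.0, 254.0
[... 678 characters left out ...]
), ([203.0, 262.0, 65.0, 29.0], 0.32, 1031)]
wet_slab [([322.0, 189.0, 48.0, 33.0], 0.94, 1100)]
press_board [([264.0, 254.0, 18.0, 18.0], 0.62, 244), ([196.0, 184.0, 67.0, 43.0], 0.55, 1592)]
bottom_slab [([195.0, 183.0, 53.0, 28.0], 0.84, 1058)]
release_sheet [([350.0, 315.0, 21.0, 45.0], 0.82, 666), ([406.0, 323.0, 38.0, 34.0], 0.82, 621), ([324.0, 261.0, 54.0, 32.0], 0.79, 1278), ([393.0, 248.0, 50.0, 52.0], 0.67, 1259)]
spatula [([200.0, 262.0, 65.0, 26.0], 0.85, 1041)]
resin_bottle [([268.0, 141.0, 14.0, 23.0], 0.81, 438)]
hardener_bottle [([259.0, 190.0, 21.0, 22.0], 0.65, 280)]
drill_block [([264.0, 253.0, 22.0, 19.0], 0.69, 270)]
tubed_blank [([216.0, 121.0, 15.0, 38.0], 0.66, 251)]
```

Run:
```python
import cv2
im=cv2.imread("pics/top0.png")
cv2.imwrite("pics/top0c.png",cv2.resize(im[90:360,150:450],None,fx=2.6,fy=2.2,interpolation=cv2.INTER_CUBIC)[:, :780])
```

```text
(no output)
```

View pics/top0c.png

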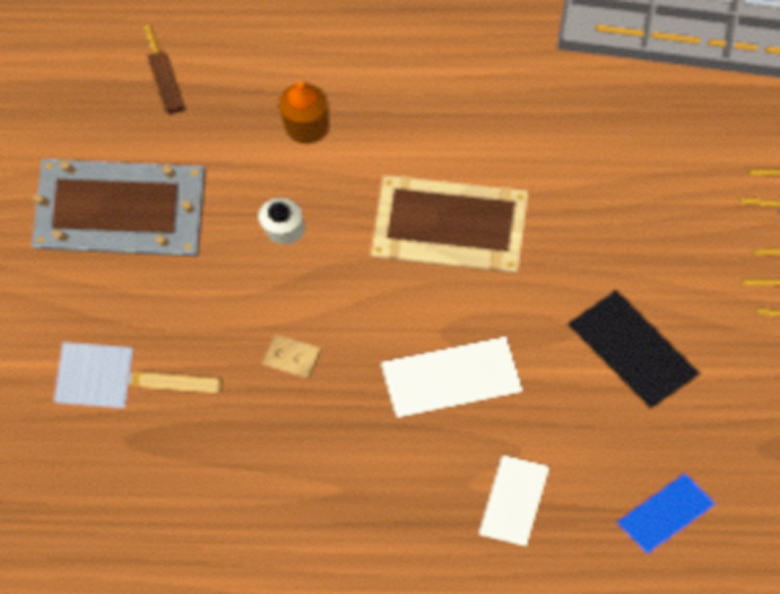

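View pics/scene0.png

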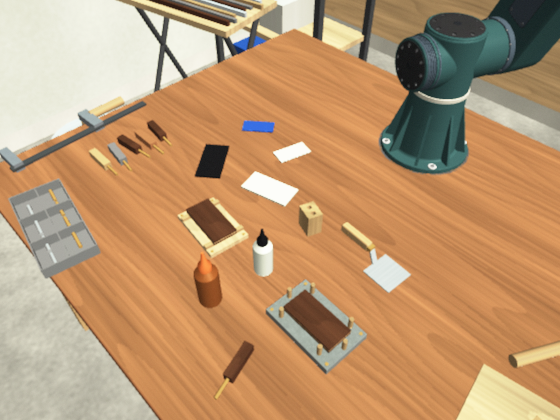

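The top crop shows the grey press board with its slab at left (full-image pixel ~196,184) and the drip board at right (~322,189). The spatula is at ~(200,262) with its blade to the left, and the drilled block at ~(263,253).

Things like the sheet:
- black at (393,248)
- blue at (406,323)
- small white at (350,315)
- large white at (324,261)

The release sheet is the large white one at (324,261). Black and blue are excluded, and it is the larger of the two white ones.

```bash
cat > h.py <<'E'
from bench import *
import cv2,numpy as np
from scipy.spatial.transform import Rotation as Ro
def ray(n,px,z,c=None):
    c=c or calibration(n); f=210/np.tan(np.radians(c["vertical_fov"]/2))
    px=np.atleast_2d(px).astype(float)
    d=np.c_[(px-[c["cx"],c["cy"]])/f,np.ones(len(px))]@c["R"]
    o=-c["R"].T@c["t"]; return o+d*((z-o[2])/d[:,2])[:,None]
def proj(n,X,c=None):
    c=c or calibration(n); f=210/np.tan(np.radians(c["vertical_fov"]/2))
    q=np.atleast_2d(X)@c["R"].T+c["t"]; return q[:,:2]/q[:,2:]*f+[c["cx"],c["cy"]]
def rect(n,mask,z,c=None):
    m=mask.astype(np.uint8); cs=max(cv2.findContours(m,cv2.RETR_EXTERNAL,cv2.CHAIN_APPROX_NONE)[0],key=cv2.contourArea)[:,0]
    w=(ray(n,cs,z,c)[:,:2]*1000).astype(np.float32)
    (x,y),(a,b),t=cv2.minAreaRect(w)
    if a>b: a,b,t=b,a,t+90      # short side a along angle t
    t=(t+90)%180-90
    return np.round([x,y,a,b,t],1)
def go(p,yaw=None,tilt=None):
    "target TCP (m), tool x yaw (deg), tool down -> shift mm, rotvec deg in current tool axes (uses measured pose)"
    o=get_obs(); w,x,y,z=o["ee_rot"]; R=Ro.from_quat([x,y,z,w])
    s=R.inv().apply(np.array(p)-o["ee_pos"])*1000
    if yaw is None: T=R
    else:
        a=np.radians(yaw); T=Ro.from_matrix(np.array([[np.cos(a),np.sin(a),0],[np.sin(a),-np.cos(a),0],[0,0,-1]]))
        if tilt is not None: T=T*Ro.from_euler('y',tilt,degrees=True)
    print("shift",np.round(s,1).tolist(),"turn",np.round((R.inv()*T).as_rotvec(degrees=True),1).tolist())
def st():
    o=get_obs(); w,x,y,z=o["ee_rot"]; M=Ro.from_quat([x,y,z,w]).as_matrix()
    print("t",round(o["t"],2),"p",np.round(o["ee_pos"],4),"yawx",round(float(np.degrees(np.arctan2(M[1,0],M[0,0]))),1),"z",np.round(M[:,2],3),"gap",round(o["finger_gap"],4),"F",np.round(o["wrist_force"],1),"g",np.round(o["gripper_force"],1))
E
python3 - <<'E'
from h import *
Z={"drip_board":.02,"wet_slab":.032,"press_board":.018,"bottom_slab":.03,"release_sheet":.006,"spatula":.0025,"drill_block":.06,"hardener_bottle":.1,"resin_bottle":.1}
snapshot("top")
for k,z in Z.items():
    for d in regions_of(k,"top"): print(k,np.round(d["confidence"],2),rect("top",d["pixels"],z),np.round(d["extent"]))
snapshot("scene")
for k in ["wet_slab","release_sheet","bottom_slab"]:
    for d in regions_of(k,"scene"): print("scene",k,np.round(d["confidence"],2),rect("scene",d["pixels"],Z[k]))
E
```

```text
drip_board 0.88 [ 610.5 -167.2  103.2  148.6   -6.9] [324. 192.  58.  44.]
wet_slab 0.62 [ 614.1 -169.2   67.5  129.6   -7.7] [324. 191.  48.  27.]
press_board 0.72 [628.8 172.1 110.8 172.5  -1.5] [197. 183.  65.  40.]
bottom_slab 0.81 [627.3 173.8  61.7 126.1  -2.4] [194. 183.  48.  25.]
release_sheet 0.85 [ 272.8 -382.    44.    87.8   39.7] [406. 324.  39.  32.]
release_sheet 0.8 [ 429.1 -170.9   66.3  131.9   14.7] [324. 260.  55.  36.]
release_sheet 0.69 [ 464.4 -353.5   68.7  130.9  -50.5] [394. 248.  55.  50.]
release_sheet 0.59 [ 285.9 -233.    48.3   93.    74.7] [350. 315.  29.  39.]
release_sheet 0.56 [630.7 175.3 113.2 175.   -2.5] [196. 185.  64.  49.]
release_sheet 0.33 [423.8 145.4  73.9 167.3  -2. ] [204. 259.  63.  31.]
spatula 0.86 [421.1 147.3  72.2 170.9  -4.8] [201. 261.  65.  29.]
spatula 0.45 [451.   -8.8  40.2  54.2 -19.5] [264. 252.  21.  18.]
drill_block 0.77 [449.4 -11.9  36.6  48.9 -19. ] [264. 253.  21.  16.]
hardener_bottle 0.74 [596.9  -2.   39.5  52.  -70.8] [259. 190.  22.  18.]
resin_bottle 0.71 [722.  -22.   42.4  69.5 -88.8] [268. 143.  14.  26.]
scene wet_slab 0.87 [ 618.6 -157.8   64.7  133.5   -7.6]
scene wet_slab 0.57 [637.6 183.3 121.2 178.1  -2.2]
scene release_sheet 0.89 [ 431.5 -163.8   72.6  133.5   13.8]
scene release_sheet 0.64 [ 467.  -346.3   66.5  134.1  -51.1]
scene release_sheet 0.62 [ 276.8 -372.9   49.3   89.2   40. ]
scene release_sheet 0.6 [ 291.4 -223.2   50.7   94.4   74.6]
scene release_sheet 0.35 [620.5 172.9  66.9 130.   -2.2]
scene bottom_slab 0.63 [632.  180.4  66.4 129.   -2.6]
```

Run:
```python
from h import *
go([.47,.25,.24],120)
go([.429,-.171,.2],104.7)
im=cv2.imread("pics/top0.png")
cv2.imwrite("pics/sheetcrop.png",cv2.resize(im[230:350,280:440],None,fx=4,fy=4,interpolation=cv2.INTER_CUBIC))
```

```text
shift [-391.1, -238.8, -3.4] turn [-0.0, 0.0, 45.3]
shift [-458.3, -656.4, 36.7] turn [-0.0, 0.0, 60.6]
```

View pics/sheetcrop.png

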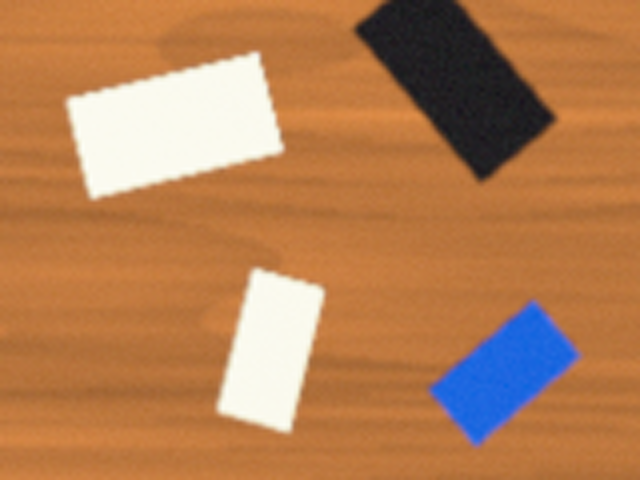

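The crop confirms it: the large white one (66 x 132 mm measured) sits at the upper left, full-image (324,261). The small white one is at (348,317).

```bash
python3 -m handwheel '[[[-391,-239,-3],[0,0,45]],[[-391,-239,-3],[0,0,45]],[[-391,-239,-3],[0,0,45]],[[-391,-239,-3],[0,0,45]],[[-391,-239,-3],[0,0,45]],[[-391,-239,-3],[0,0,45]],[[-391,-239,-3],[0,0,45]],[[-391,-239,-3],[0,0,45]]]' -1 20
python3 - <<'E'
from h import *
st();go([.429,-.171,.2],104.7)
E
```

```text
t: 2.8
ee_pos: [0.4722, 0.2475, 0.2398]
ee_rot: [0.001, 0.499, 0.866, 0.0]
wrist_force: [0.1, 0.9, 0.4]
finger_gap: 0.0878
gripper_force: 0.0
t 2.8 p [0.4722 0.2475 0.2398] yawx 120.1 z [ 0.001 -0.    -1.   ] gap 0.0878 F [0.1 0.9 0.4] g 0.0
shift [-340.4, -247.2, 39.9] turn [0.1, 0.0, 15.4]
```

```bash
python3 -m handwheel '[[[-340,-247,40],[0,0,15.4]],[[-340,-247,40],[0,0,15.4]],[[-340,-247,40],[0,0,15.4]],[[-340,-247,40],[0,0,15.4]],[[-340,-247,40],[0,0,15.4]],[[-340,-247,40],[0,0,15.4]],[[-340,-247,40],[0,0,15.4]],[[-340,-247,40],[0,0,15.4]],[[-340,-247,40],[0,0,15.4]]]'
python3 - <<'E'
from h import *
st();c=calibration("wrist");im=snapshot("wrist");cv2.imwrite("pics/w1.png",im)
for d in regions_of("release_sheet","wrist"): print(d["confidence"],d["extent"],rect("wrist",d["pixels"],.006,c))
E
```

```text
t: 3.92
ee_pos: [0.4279, -0.1673, 0.1996]
ee_rot: [-0.0, 0.61, 0.793, 0.0]
wrist_force: [0.3, 0.7, -0.2]
finger_gap: 0.0876
gripper_force: 0.0
t 3.92 p [ 0.4279 -0.1673  0.1996] yawx 104.9 z [-0.     0.001 -1.   ] gap 0.0876 F [ 0.3  0.7 -0.2] g 0.0
0.93 [280.5, 186.9, 71.2, 123.6] [ 427.  -169.4   66.3  129.8   14.4]
0.85 [263.1, 344.9, 103.1, 82.9] [ 466.1 -387.    45.7  119.2  -75.1]
0.74 [134.4, 213.0, 97.2, 78.2] [ 285.3 -230.7   48.2   92.9   74.7]
```

View pics/w1.png

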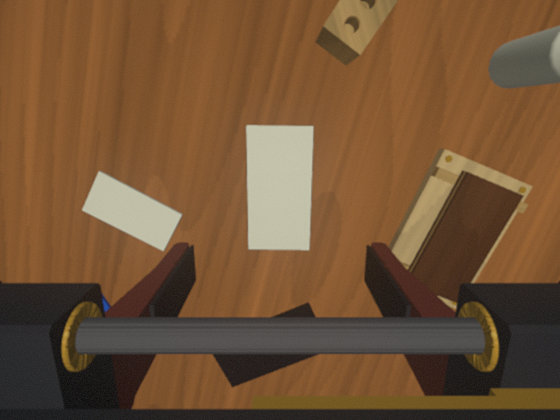

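The wrist view shows the sheet at (280,187), centred between the fingers, 66 x 130 mm. The drip board is to its right. I'm going down now.

Run:
```python
from h import *
go([.4272,-.1698,.0165],104.5)
```

```text
shift [-2.8, -1.6, 183.2] turn [-0.0, -0.0, 0.5]
```

```bash
python3 -m handwheel '[[[-2.5,-1.5,60],[0,0,0.5]],[[-2.5,-1.5,120],[0,0,0.5]],[[-2.5,-1.5,165],[0,0,0.5]],[[-2.5,-1.5,183],[0,0,0.5]],[[-2.5,-1.5,183],[0,0,0.5]],[[-2.5,-1.5,183],[0,0,0.5]]]'
python3 -m handwheel '[[[0,0,0],[0,0,0]],[[0,0,0],[0,0,0]],[[0,0,0],[0,0,0]],[[0,0,0],[0,0,0]],[[0,0,0],[0,0,0]]]' 1 25
```

```text
t: 4.78
ee_pos: [0.4276, -0.1701, 0.0168]
ee_rot: [-0.0, 0.612, 0.791, 0.0]
wrist_force: [0.5, 1.0, -0.6]
finger_gap: 0.0877
gripper_force: 0.0
t: 5.4
ee_pos: [0.4274, -0.1712, 0.017]
ee_rot: [0.0, 0.613, 0.79, 0.0]
wrist_force: [0.4, 1.4, 5.9]
finger_gap: 0.0653
gripper_force: 25.0
```

```bash
python3 -m handwheel '[[[0,0,-20],[0,0,0]],[[0,0,-70],[0,0,0]],[[0,0,-130],[0,0,0]],[[0,0,-190],[0,0,0]],[[0,0,-200],[0,0,0]],[[0,0,-200],[0,0,0]]]'
python3 - <<'E'
from h import *
st();go([.62,.02,.22],88)
E
```

```text
t: 6.15
ee_pos: [0.4271, -0.1712, 0.2167]
ee_rot: [0.0, 0.613, 0.79, -0.0]
wrist_force: [0.8, 0.2, -1.4]
finger_gap: 0.0655
gripper_force: 25.0
t 6.15 p [ 0.4271 -0.1712  0.2167] yawx 104.4 z [ 0.001 -0.001 -1.   ] gap 0.0655 F [ 0.8  0.2 -1.4] g 25.0
shift [137.3, 234.3, -3.4] turn [0.0, 0.0, 16.4]
```

```bash
python3 -m handwheel '[[[35,60,-3],[0,0,4]],[[70,120,-3],[0,0,8]],[[105,180,-3],[0,0,12]],[[130,220,-3],[0,0,16]],[[137,234,-3],[0,0,16.4]],[[137,234,-3],[0,0,16.4]],[[137,234,-3],[0,0,16.4]]]'
python3 - <<'E'
from h import *
st();c=calibration("wrist");im=snapshot("wrist");cv2.imwrite("pics/w2.png",im)
for k,z in [("press_board",.018),("bottom_slab",.03),("release_sheet",.206)]:
  for d in regions_of(k,"wrist"): print(k,d["confidence"],d["extent"],rect("wrist",d["pixels"],z,c))
E
```

```text
t: 7.02
ee_pos: [0.618, 0.0186, 0.2182]
ee_rot: [-0.001, 0.72, 0.694, -0.001]
wrist_force: [-1.0, 0.3, -0.6]
finger_gap: 0.0654
gripper_force: 25.0
t 7.03 p [0.618  0.0186 0.2182] yawx 88.0 z [-0.004 -0.001 -1.   ] gap 0.0654 F [-1.   0.3 -0.6] g 25.0
press_board 0.58 [287.9, 57.4, 120.7, 114.7] [627.3 140.4 100.3 110.1  87.9]
bottom_slab 0.73 [285.0, 45.6, 73.7, 86.8] [626.7 150.4  60.3  73.5  -2.1]
release_sheet 0.59 [279.5, 249.1, 143.3, 241.1] [618.6  36.3  66.2  98.   -2.1]
```

View pics/w2.png

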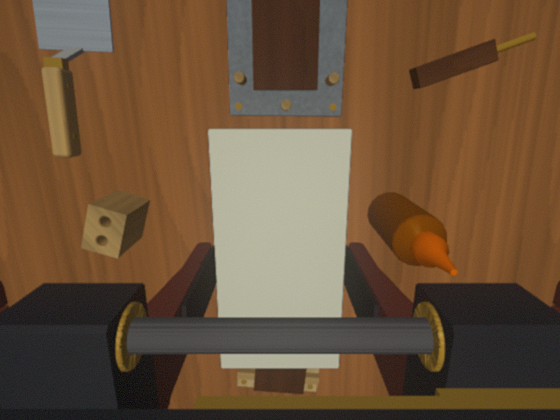

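The wrist view shows the held sheet in line with the press board. Its front edge is at row 128. The dowel tops show at (239,78), (334,77) and (286,104).

Run:
```python
from h import *
c=calibration("wrist")
d=ray("wrist",[[239,78],[334,77],[286,104]],.046,c);print(np.round(d*1000,1))
u=np.array([np.cos(np.radians(-2.1)),np.sin(np.radians(-2.1))]);v=np.array([-u[1],u[0]])
print(d[:2].mean(0)[:2]+.052*v, d[2,:2]+.075*v)
sh=ray("wrist",[[210,129],[350,129]],.207,c);print(np.round(sh*1000,1))
im=cv2.imread("pics/w2.png");cv2.imwrite("pics/w2c.png",cv2.resize(im[0:140,210:370],None,fx=5,fy=4))
```

```text
[[586.9 123.4  46. ]
 [670.9 121.1  46. ]
 [627.7  99.9  46. ]]
[0.63077645 0.17423954] [0.63048323 0.1748585 ]
[[589.6  85.9 207. ]
 [653.9  83.5 207. ]]
```

View pics/w2c.png

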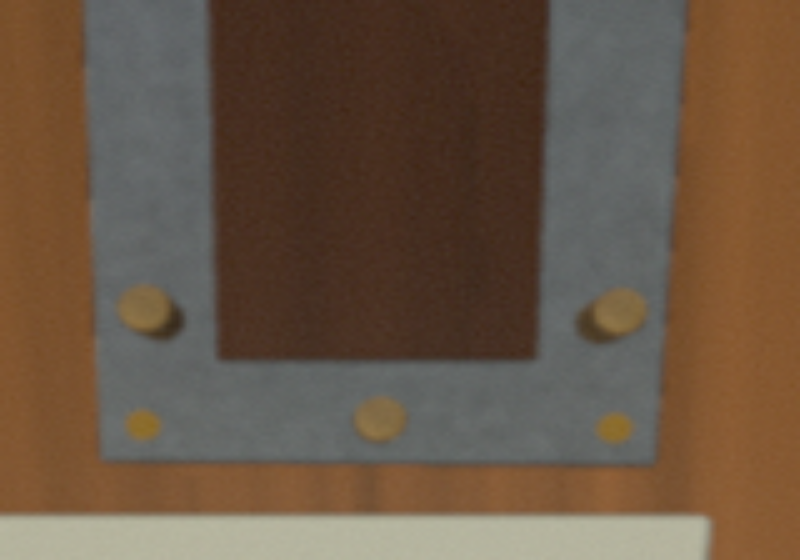

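Run:
```python
from h import *
go([.6299,.1733,.075],88.1)
```

```text
shift [155.1, 5.2, 144.7] turn [-0.0, 0.0, -0.2]
```

```bash
python3 -m handwheel '[[[55,2,0],[0,0,0]],[[110,5,0],[0,0,0]],[[150,5,0],[0,0,0]],[[155,5,0],[0,0,0]],[[155,5,50],[0,0,0]],[[155,5,100],[0,0,0]],[[155,5,135],[0,0,0]],[[155,5,145],[0,0,0]],[[155,5,145],[0,0,0]],[[155,5,145],[0,0,0]]]'
python3 - <<'E'
from h import *
go([.6299,.1733,.0475],88.1)
c=calibration("wrist");im=snapshot("wrist");cv2.imwrite("pics/w3.png",im)
E
```

```text
t: 8.48
ee_pos: [0.6318, 0.1742, 0.0765]
ee_rot: [0.001, 0.72, 0.694, 0.001]
wrist_force: [0.4, 0.9, -0.2]
finger_gap: 0.0654
gripper_force: 25.0
shift [-1.0, -1.9, 29.0] turn [0.2, -0.0, -0.1]
```

View pics/w3.png

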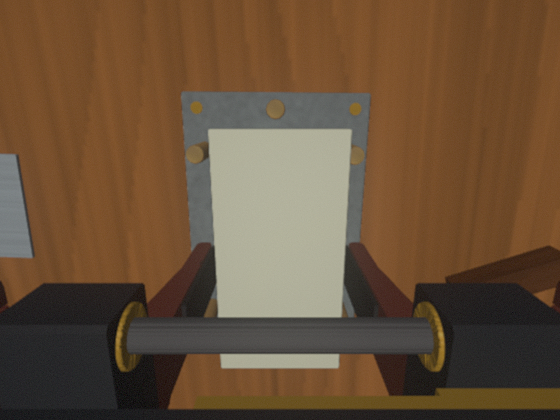

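Run:
```python
from h import *
c=calibration("wrist");st()
d=ray("wrist",[[195,153],[356,155],[275.5,108.5]],.046,c);print(np.round(d*1000,1))
sh=ray("wrist",[[210,129],[350,129]],.0655,c);print(np.round(sh*1000,1))
u=np.array([np.cos(np.radians(-1.8)),np.sin(np.radians(-1.8))]);v=np.array([-u[1],u[0]])
print("board",d[:2].mean(0)[:2]-.052*v, d[2,:2]-.075*v,"sheet",sh.mean(0)[:2]-.065*v)
```

```text
t 8.53 p [0.6318 0.1744 0.0766] yawx 88.0 z [ 0.003  0.    -1.   ] gap 0.0653 F [-0.9 -0.1 -0.5] g 25.0
[[589.9 229.2  46. ]
 [673.7 225.2  46. ]
 [632.6 249.9  46. ]]
[[602.7 241.7  65.5]
 [666.4 239.4  65.5]]
board [0.63017173 0.17523334] [0.63027814 0.17495402] sheet [0.63247344 0.17560799]
```

```bash
python3 -m handwheel '[[[-0.5,-2.3,0],[0,0,0]],[[-0.5,-2.3,8],[0,0,0]],[[-0.5,-2.3,18],[0,0,0]],[[-0.5,-2.3,25],[0,0,0]],[[-0.5,-2.3,25],[0,0,0]],[[-0.5,-2.3,25],[0,0,0]]]'
```

```text
t: 9.28
ee_pos: [0.628, 0.174, 0.0495]
ee_rot: [-0.0, 0.719, 0.695, -0.0]
wrist_force: [-0.4, 0.7, -0.8]
finger_gap: 0.0655
gripper_force: 25.0
```

```bash
python3 -m handwheel '[[[0,1,1.5],[0,0,0]],[[0,1,2.5],[0,0,0]],[[0,1,2.5],[0,0,0]]]'
python3 -m handwheel '[[[0,0,0],[0,0,0]],[[0,0,0],[0,0,0]],[[0,0,0],[0,0,0]],[[0,0,0],[0,0,0]]]' -1
python3 -m handwheel '[[[0,0,-5],[0,0,0]],[[0,0,-25],[0,0,0]],[[0,0,-80],[0,0,0]],[[0,0,-140],[0,0,0]],[[0,0,-150],[0,0,0]],[[-60,0,-150],[0,0,0]],[[-90,0,-150],[0,0,0]],[[-90,0,-150],[0,0,0]],[[-90,0,-150],[0,0,0]]]'
python3 - <<'E'
from h import *
st();c=calibration("wrist");im=snapshot("wrist");cv2.imwrite("pics/w4.png",im)
for k,z in [("release_sheet",.036),("press_board",.018)]:
  for d in regions_of(k,"wrist"): print(k,d["confidence"],d["extent"],rect("wrist",d["pixels"],z,c))
E
```

```text
t: 9.65
ee_pos: [0.629, 0.174, 0.0471]
ee_rot: [0.0, 0.719, 0.695, -0.0]
wrist_force: [0.4, 0.2, -0.9]
finger_gap: 0.065
gripper_force: 25.0
t: 10.15
ee_pos: [0.629, 0.174, 0.0472]
ee_rot: [0.0, 0.719, 0.695, -0.0]
wrist_force: [0.4, 0.0, -0.5]
finger_gap: 0.088
gripper_force: 0.0
t: 11.28
ee_pos: [0.6256, 0.0846, 0.1971]
ee_rot: [-0.0, 0.72, 0.694, 0.0]
wrist_force: [-0.4, -0.1, 0.2]
finger_gap: 0.088
gripper_force: 0.0
t 11.28 p [0.6256 0.0846 0.1971] yawx 88.0 z [-0.     0.001 -1.   ] gap 0.088 F [-0.4 -0.1  0.2] g 0.0
release_sheet 0.65 [281.2, 87.5, 81.8, 160.7] [628.8 175.6  66.1 129.   -2.1]
press_board 0.76 [282.5, 94.5, 131.3, 189.0] [628.7 170.5 110.4 161.4  -2.3]
```

View pics/w4.png

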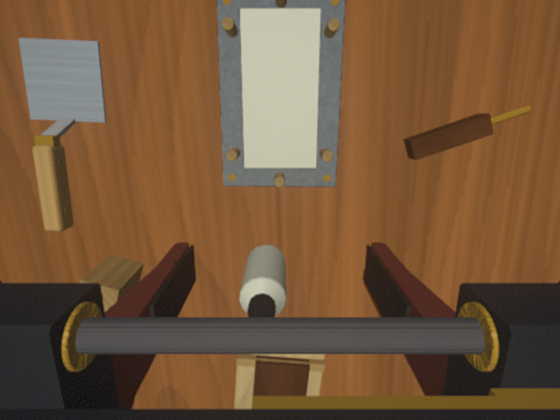

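The wrist view shows the sheet flat inside all six dowels, at (281,88), and released. The spatula's blade is at (62,80) and its handle at (52,187).

Run:
```python
from h import *
c=calibration("wrist")
d=ray("wrist",[[228,25],[333,25],[232,154.5],[326.5,154.5]],.046,c);print(np.round(d*1000,1),d.mean(0))
b=ray("wrist",[[20,38],[99,41],[105,122],[29,121]],.0025,c);print("blade",np.round(b*1000,1))
fr=b[:2].mean(0);re=b[2:].mean(0);print("rear mid",re,"yaw",np.degrees(np.arctan2(*(fr-re)[1::-1])))
h=ray("wrist",[[35,146],[62,143],[72,228],[44,230]],.047,c);print("handle",np.round(h*1000,1))
```

```text
[[589.7 227.3  46. ]
 [672.8 224.5  46. ]
 [585.6 125.6  46. ]
 [667.9 122.8  46. ]] [0.62898457 0.1750351  0.046     ]
blade [[393.  233.3   2.5]
 [464.8 228.3   2.5]
 [457.9 156.5   2.5]
 [384.1 160.    2.5]]
rear mid [0.42103679 0.15827246 0.0025    ] yaw 83.82460959226097
handle [[416.2 138.8  47. ]
 [440.  140.5  47. ]
 [433.4  63.5  47. ]
 [407.1  62.5  47. ]]
```

Run:
```python
from h import *
go([.418,.105,.18],85)
```

```text
shift [12.8, -208.2, 17.1] turn [-0.0, -0.0, 3.1]
```

```bash
python3 -m handwheel '[[[3,-55,0],[0,0,1]],[[6,-110,5],[0,0,2]],[[10,-165,10],[0,0,3]],[[13,-200,17],[0,0,3]],[[13,-208,17],[0,0,3]],[[13,-208,17],[0,0,3]],[[13,-208,17],[0,0,3]]]'
python3 - <<'E'
from h import *
st();c=calibration("wrist");im=snapshot("wrist");cv2.imwrite("pics/w5.png",im)
for k,z in [("spatula",.0025)]:
  for d in regions_of(k,"wrist"): print(k,d["confidence"],d["extent"],rect("wrist",d["pixels"],z,c))
E
```

```text
t: 12.3
ee_pos: [0.4207, 0.1045, 0.1807]
ee_rot: [0.001, 0.737, 0.676, 0.001]
wrist_force: [0.4, -0.2, -0.1]
finger_gap: 0.0878
gripper_force: 0.0
t 12.3 p [0.4207 0.1045 0.1807] yawx 85.0 z [ 0.002  0.    -1.   ] gap 0.0878 F [ 0.4 -0.2 -0.1] g 0.0
spatula 0.65 [274.2, 151.3, 87.9, 201.3] [419.6 137.1  73.6 187.9  -5. ]
```

View pics/w5.png

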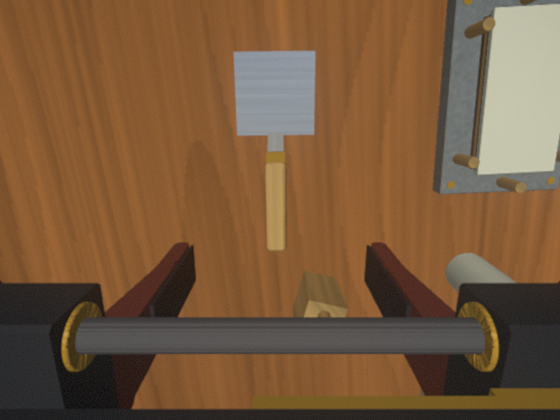

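The wrist view shows the spatula straight ahead: blade corners at (234,52), (315,51), (315,135) and (236,135), and the handle axis along column ~276.

Run:
```python
from h import *
c=calibration("wrist")
b=ray("wrist",[[234,51.5],[315,51],[315,135],[236,135.5]],.0025,c);print("blade",np.round(b*1000,1))
h=ray("wrist",[[275.5,163],[276,248.5]],.047,c);print("handle",np.round(h*1000,1))
y=np.radians(85);x=np.array([np.cos(y),np.sin(y)])
print("grip from blade",b[2:].mean(0)[:2]-.045*x, "from handle end", h[1,:2]+.055*x)
g=b[2:].mean(0)[:2]-.045*x; go([g[0],g[1],.04],85)
```

```text
blade [[391.6 233.2   2.5]
 [462.6 227.4   2.5]
 [458.2 155.2   2.5]
 [384.5 161.3   2.5]]
handle [[420.  138.5  47. ]
 [413.6  63.   47. ]]
grip from blade [0.4174439  0.11344694] from handle end [0.41836423 0.11780351]
shift [8.9, -3.7, 140.4] turn [0.1, -0.0, -0.0]
```

```bash
python3 -m handwheel '[[[9.5,-3.3,50],[0,0,0]],[[9.5,-3.3,100],[0,0,0]],[[9.5,-3.3,135],[0,0,0]],[[9.5,-3.3,148],[0,0,0]],[[9.5,-3.3,148],[0,0,0]],[[9.5,-3.3,148],[0,0,0]]]'
python3 -m handwheel '[[[0,0,0],[0,0,0]],[[0,0,0],[0,0,0]],[[0,0,0],[0,0,0]],[[0,0,0],[0,0,0]],[[0,0,0],[0,0,0]],[[0,0,0],[0,0,0]],[[0,0,0],[0,0,0]]]' 1 55
```

```text
t: 13.15
ee_pos: [0.4172, 0.1142, 0.0331]
ee_rot: [0.001, 0.737, 0.675, 0.001]
wrist_force: [-0.3, -0.2, 0.3]
finger_gap: 0.0877
gripper_force: 0.0
t: 14.02
ee_pos: [0.4159, 0.1141, 0.0321]
ee_rot: [0.0, 0.737, 0.676, -0.0]
wrist_force: [0.5, 0.1, -0.6]
finger_gap: 0.0212
gripper_force: 0.1
```

```bash
python3 -m handwheel '[[[0,0,0],[0,0,0]],[[0,0,0],[0,0,0]],[[0,0,0],[0,0,0]]]'
python3 - <<'E'
from h import *
st();print(get_obs()["torque"])
E
python3 -m handwheel '[[[0,0,-5],[0,0,0]],[[0,0,-30],[0,0,0]],[[0,0,-80],[0,0,0]],[[0,0,-140],[0,0,0]],[[0,0,-155],[0,0,0]],[[0,0,-155],[0,0,0]]]'
python3 - <<'E'
from h import *
st();print(get_obs()["torque"]);c=calibration("wrist");im=snapshot("wrist");cv2.imwrite("pics/w6.png",im)
for d in regions_of("spatula","wrist"): print(d["confidence"],d["extent"])
E
```

```text
t: 14.4
ee_pos: [0.416, 0.1141, 0.0321]
ee_rot: [0.0, 0.737, 0.675, -0.0]
wrist_force: [0.0, -0.5, -1.0]
finger_gap: 0.0178
gripper_force: 54.9
t 14.4 p [0.416  0.1141 0.0321] yawx 85.0 z [-0. -0. -1.] gap 0.0178 F [ 0.  -0.5 -1. ] g 54.9
[-0.05406867  0.05304032 -0.03980643]
t: 15.15
ee_pos: [0.4167, 0.1142, 0.1886]
ee_rot: [0.001, 0.737, 0.676, 0.001]
wrist_force: [1.2, 0.1, -1.3]
finger_gap: 0.0175
gripper_force: 54.9
t 15.15 p [0.4167 0.1142 0.1886] yawx 85.0 z [ 0.003  0.    -1.   ] gap 0.0175 F [ 1.2  0.1 -1.3] g 54.9
[-0.16961598  0.06975901 -0.01679031]
0.62 [280.1, 201.8, 158.5, 376.3]
```

View pics/w6.png

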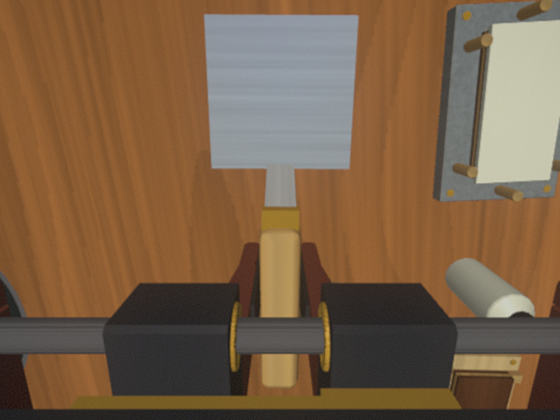

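The blade is held square in view, with corners at (205,15), (358,15), (350,168) and (212,169). I'll solve its pose in the tool frame from those.

Run:
```python
from h import *
c=calibration("wrist");f=210/np.tan(np.radians(c["vertical_fov"]/2))
o=get_obs();w,x,y,z=o["ee_rot"];R=Ro.from_quat([x,y,z,w]).as_matrix()
im=cv2.imread("pics/w6.png");g=cv2.cvtColor(im,cv2.COLOR_BGR2GRAY)
px=np.array([[205,15],[358,15],[350,168],[212,169]],np.float32).reshape(-1,1,2)
cv2.cornerSubPix(g,px,(5,5),(-1,-1),(3,50,.01));print(px.reshape(-1,2))
for P in (px,np.array([[205,15],[358,15],[350.5,168.5],[211.5,168.5]],np.float32).reshape(-1,1,2)):
    ob=np.array([[72,36,2.5],[72,-36,2.5],[0,-36,2.5],[0,36,2.5]],float)/1000
    K=np.array([[f,0,c["cx"]],[0,f,c["cy"]],[0,0,1]])
    ok,rv,tv=cv2.solvePnP(ob,P.astype(float),K,None)
    M=c["R"].T@cv2.Rodrigues(rv)[0]; t=c["R"].T@(tv[:,0]-c["t"])
    print("world rear mid",t,"x",M[:,0],"z",M[:,2]); print("tool frame pos",R.T@(t-o["ee_pos"])*1000,"x",R.T@M[:,0])
# plane assumption: expected blade z
zb=o["ee_pos"][2]-.0321
b=ray("wrist",px.reshape(-1,2),zb+.0025,c)*1000;print(np.round(b,1))
print(np.linalg.norm(b[0]-b[1]),np.linalg.norm(b[2]-b[3]),np.linalg.norm(b[:2].mean(0)-b[2:].mean(0)))
snapshot("top")
for k,z in [("drip_board",.02),("wet_slab",.032)]:
  for d in regions_of(k,"top"): print(k,np.round(d["confidence"],2),rect("top",d["pixels"],z))
```

```text
[[203.54257   13.739037]
 [358.0348    14.948402]
 [348.8566   168.67973 ]
 [211.15358  167.95906 ]]
world rear mid [0.41944236 0.1592844  0.15478507] x [ 9.31019472e-02  9.95656559e-01 -2.09064961e-04] z [ 7.38685700e-03 -4.80759688e-04  9.99972601e-01]
tool frame pos [45.54060471  0.4152111  31.72343495] x [ 9.99983488e-01  5.74369993e-03 -1.82967927e-04]
world rear mid [0.41997399 0.15930315 0.15646853] x [ 0.08890709  0.99501785 -0.04511111] z [0.0025671  0.04506141 0.99898092]
tool frame pos [45.60509564  0.94105986 30.0392945 ] x [0.99899795 0.00167704 0.0447246 ]
[[390.2 234.5 156.9]
 [462.  227.6 156.9]
 [455.3 155.9 156.9]
 [383.5 162.6 156.9]]
72.10250604359896 72.11766119928893 72.17056399478277
drip_board 0.64 [ 610.9 -165.9  104.1  150.8   -6.4]
drip_board 0.17 [746.6 -16.7  48.8  72.7 -89.1]
wet_slab 0.57 [ 614.2 -166.3   62.2  121.6   -6.7]
wet_slab 0.37 [610.3   2.3  41.2  55.  -62.5]
wet_slab 0.31 [411.2 105.5  21.1  47.1  -5.4]
```

Run:
```python
from h import *
go([.51,-.03,.225],-7)
```

```text
shift [-135.1, 107.2, -39.3] turn [-0.1, 0.2, 92.0]
```

```bash
python3 -m handwheel '[[[0,0,-20],[0,0,10]],[[-10,10,-40],[0,0,20]],[[-30,25,-40],[0,0,30]],[[-50,40,-40],[0,0,40]],[[-70,55,-40],[0,0,50]],[[-90,70,-40],[0,0,60]],[[-105,85,-40],[0,0,70]],[[-120,95,-40],[0,0,80]],[[-130,107,-40],[0,0,90]],[[-135,107,-40],[0,0,92]],[[-135,107,-40],[0,0,92]],[[-135,107,-40],[0,0,92]]]'
python3 - <<'E'
from h import *
st();c=calibration("wrist");im=snapshot("wrist");cv2.imwrite("pics/w7.png",im)
for k,z in [("drip_board",.02),("wet_slab",.032)]:
  for d in regions_of(k,"wrist"):
    print(k,d["confidence"],d["extent"],rect("wrist",d["pixels"],z,c))
    if k=="wet_slab": np.save("pics/m.npy",d["pixels"])
E
```

```text
t: 16.9
ee_pos: [0.51, -0.0293, 0.2268]
ee_rot: [-0.0, 0.998, -0.06, -0.001]
wrist_force: [-0.2, -0.1, -1.2]
finger_gap: 0.0179
gripper_force: 54.9
t 16.9 p [ 0.51   -0.0293  0.2268] yawx -6.9 z [-0.001  0.    -1.   ] gap 0.0179 F [-0.2 -0.1 -1.2] g 54.9
drip_board 0.85 [410.2, 64.3, 155.8, 111.5] [ 598.3 -175.8   72.4  122.9   -6.9]
wet_slab 0.97 [421.4, 62.9, 128.9, 73.0] [ 613.4 -171.7   62.1  115.6   -7. ]
```

Run:
```python
from h import *
go([.4317,-.1452,.0469],-7)
```

```text
shift [-64.2, 124.5, 180.3] turn [0.0, 0.0, 0.1]
```

```bash
python3 -m handwheel '[[[-30,50,0],[0,0,0]],[[-64,100,0],[0,0,0]],[[-64,124,0],[0,0,0]],[[-64,124.5,50],[0,0,0]],[[-64,124.5,105],[0,0,0]],[[-64,124.5,155],[0,0,0]],[[-64,124.5,175],[0,0,0]],[[-64,124.5,179],[0,0,0]],[[-64,124.5,179],[0,0,0]],[[-64,124.5,179],[0,0,0]]]'
python3 - <<'E'
from h import *
st();go([.4317,-.1452,.0469],-7)
c=calibration("wrist");im=snapshot("wrist");cv2.imwrite("pics/w8.png",im)
for k,z in [("drip_board",.02),("wet_slab",.032),("spatula",.02)]:
  for d in regions_of(k,"wrist"): print(k,d["confidence"],d["extent"],rect("wrist",d["pixels"],z,c))
snapshot("scene")
for d in regions_of("wet_slab","scene"): print(d["confidence"],d["extent"],rect("scene",d["pixels"],.032))
E
```

```text
t: 18.3
ee_pos: [0.433, -0.1459, 0.0493]
ee_rot: [0.001, 0.998, -0.061, 0.001]
wrist_force: [-0.4, -0.4, -1.7]
finger_gap: 0.018
gripper_force: 54.9
t 18.3 p [ 0.433  -0.1459  0.0493] yawx -7.0 z [ 0.002 -0.001 -1.   ] gap 0.018 F [-0.4 -0.4 -1.7] g 54.9
shift [-1.4, -0.6, 2.4] turn [0.1, -0.1, 0.0]
spatula 0.62 [280.5, 201.3, 156.3, 375.8] [ 471.5 -151.6   72.   160.    82.7]
0.77 [211.4, 222.2, 50.7, 42.7] [ 617.8 -158.5   62.9  127.9   -6.1]
```

```bash
python3 -m handwheel '[[[-1,-0.6,2.4],[0,0,0]],[[-1,-0.6,2.4],[0,0,0]],[[-1,-0.6,2.4],[0,0,0]]]'
python3 - <<'E'
from h import *
st()
E
python3 -m handwheel '[[[7,0,0],[0,0,0]],[[14,0,0],[0,0,0]],[[21,0,0],[0,0,0]],[[28,0,0],[0,0,0]],[[35,0,0],[0,0,0]],[[40,0,0],[0,0,0]],[[40,0,0],[0,0,0]]]'
python3 - <<'E'
from h import *
st()
E
```

```text
t: 18.98
ee_pos: [0.431, -0.1447, 0.0457]
ee_rot: [-0.0, 0.998, -0.061, -0.0]
wrist_force: [0.0, 1.0, -0.9]
finger_gap: 0.0177
gripper_force: 54.9
t 18.98 p [ 0.431  -0.1447  0.0457] yawx -7.0 z [-0.  0. -1.] gap 0.0177 F [ 0.   1.  -0.9] g 54.9
t: 19.85
ee_pos: [0.4713, -0.1498, 0.0458]
ee_rot: [0.0, 0.998, -0.061, 0.0]
wrist_force: [0.3, -0.1, -0.9]
finger_gap: 0.0178
gripper_force: 54.9
t 19.85 p [ 0.4713 -0.1498  0.0458] yawx -7.0 z [ 0. -0. -1.] gap 0.0178 F [ 0.3 -0.1 -0.9] g 54.9
```

```bash
python3 -m handwheel '[[[0,0,-0.8],[0,0,0]],[[8,0,-0.8],[0,0,0]],[[16,0,-0.8],[0,0,0]],[[24,0,-0.8],[0,0,0]],[[32,0,-0.8],[0,0,0]],[[40,0,-0.8],[0,0,0]],[[48,0,-0.8],[0,0,0]],[[56,0,-0.8],[0,0,0]],[[60,0,-0.8],[0,0,0]],[[60,0,-0.8],[0,0,0]],[[60,0,-0.8],[0,0,0]]]'
python3 - <<'E'
from h import *
st();c=calibration("wrist");im=snapshot("wrist");cv2.imwrite("pics/w9.png",im)
for k,z in [("wet_slab",.032),("drip_board",.02),("spatula",.02)]:
  for d in regions_of(k,"wrist"): print(k,d["confidence"],d["extent"],rect("wrist",d["pixels"],z,c))
E
```

```text
t: 21.22
ee_pos: [0.5299, -0.1569, 0.0465]
ee_rot: [-0.0, 0.998, -0.061, -0.0]
wrist_force: [0.3, -0.4, -1.1]
finger_gap: 0.018
gripper_force: 54.9
t 21.23 p [ 0.5299 -0.1569  0.0465] yawx -7.0 z [-0.001  0.    -1.   ] gap 0.018 F [ 0.3 -0.4 -1.1] g 54.9
wet_slab 0.89 [278.3, 83.8, 288.4, 141.5] [ 614.4 -167.    60.7  124.7   -7. ]
drip_board 0.66 [279.5, 96.8, 318.2, 193.5] [ 608.  -166.5   90.3  144.5   -7. ]
spatula 0.74 [279.4, 272.4, 142.7, 230.9] [ 536.7 -158.7   70.8   92.8   83. ]
```

```bash
python3 -m handwheel '[[[2,0,0],[0,0,0]],[[2,0,-2],[0,0,0]],[[2,0,-4],[0,0,0]],[[2,0,-7],[0,0,0]],[[2,0,-12],[0,0,0]],[[2,0,-20],[0,0,0]],[[2,0,-30],[0,0,0]],[[2,0,-40],[0,0,0]],[[2,0,-45],[0,0,0]],[[2,0,-45],[0,0,0]],[[2,0,-45],[0,0,0]]]'
python3 - <<'E'
from h import *
st();print(get_obs()["torque"]);c=calibration("wrist");im=snapshot("wrist");cv2.imwrite("pics/w10.png",im)
z=get_obs()["ee_pos"][2]-.0321+.0145
for k in ["wet_slab"]:
  for d in regions_of(k,"wrist"): print(k,d["confidence"],d["extent"],rect("wrist",d["pixels"],z,c))
E
```

```text
t: 22.8
ee_pos: [0.5321, -0.1571, 0.0914]
ee_rot: [-0.0, 0.998, -0.061, -0.0]
wrist_force: [0.8, -0.9, -1.2]
finger_gap: 0.0177
gripper_force: 54.9
t 22.8 p [ 0.5321 -0.1571  0.0914] yawx -7.0 z [-0.  0. -1.] gap 0.0177 F [ 0.8 -0.9 -1.2] g 54.9
[0.02819449 0.32752497 0.00944459]
wet_slab 0.86 [277.8, 92.9, 278.5, 137.4] [ 614.  -166.4   60.8  124.7   -7. ]
```

```bash
python3 -m handwheel '[[[0,0,-6],[0,0,0]],[[0,0,-16],[0,0,0]],[[0,0,-30],[0,0,0]],[[0,0,-46],[0,0,0]],[[0,0,-64],[0,0,0]],[[0,0,-82],[0,0,0]],[[0,0,-100],[0,0,0]],[[0,0,-116],[0,0,0]],[[0,0,-127],[0,0,0]],[[0,0,-133],[0,0,0]],[[0,0,-135],[0,0,0]],[[0,0,-135],[0,0,0]]]'
python3 - <<'E'
from h import *
st();go([.5471,.1772,.226],-2)
E
```

```text
t: 24.4
ee_pos: [0.5321, -0.1572, 0.2262]
ee_rot: [-0.0, 0.998, -0.061, -0.0]
wrist_force: [0.0, 1.0, -2.5]
finger_gap: 0.0177
gripper_force: 54.9
t 24.4 p [ 0.5321 -0.1572  0.2262] yawx -7.0 z [-0.001  0.    -1.   ] gap 0.0177 F [ 0.   1.  -2.5] g 54.9
shift [-25.9, -333.7, 0.2] turn [-0.0, 0.0, -5.0]
```

```bash
python3 -m handwheel '[[[-0.5,-5,0],[0,0,0]],[[-1,-15,0],[0,0,0]],[[-2,-30,0],[0,0,-0.5]],[[-4,-50,0],[0,0,-1]],[[-6,-73,0],[0,0,-1]],[[-7.5,-97,0],[0,0,-1.5]],[[-9.5,-121,0],[0,0,-2]],[[-11.5,-144,0],[0,0,-2]],[[-12.5,-160,0],[0,0,-2.5]],[[-13,-170,0],[0,0,-2.5]],[[-13,-174,0],[0,0,-2.5]],[[-13,-174,0],[0,0,-2.5]]]'
python3 - <<'E'
from h import *
st();go([.5471,.1772,.226],-2)
E
```

```text
t: 25.9
ee_pos: [0.5408, 0.0169, 0.2266]
ee_rot: [0.0, 0.999, -0.039, 0.0]
wrist_force: [-0.4, -0.3, -1.8]
finger_gap: 0.0177
gripper_force: 54.9
t 25.9 p [0.5408 0.0169 0.2266] yawx -4.5 z [ 0. -0. -1.] gap 0.0177 F [-0.4 -0.3 -1.8] g 54.9
shift [-6.3, -160.3, 0.5] turn [0.0, -0.0, -2.5]
```

```bash
python3 -m handwheel '[[[-0.3,-6,0],[0,0,-0.2]],[[-0.6,-16,0],[0,0,-0.4]],[[-1.2,-32,0],[0,0,-0.6]],[[-2,-53,0],[0,0,-1]],[[-3,-76,0],[0,0,-1.2]],[[-4,-99,0],[0,0,-1.5]],[[-5,-122,0],[0,0,-2]],[[-5.8,-140,0],[0,0,-2.3]],[[-6.2,-152,0],[0,0,-2.5]],[[-6.3,-158,0],[0,0,-2.5]],[[-6.3,-160,0],[0,0,-2.5]],[[-6.3,-160,0],[0,0,-2.5]]]'
python3 - <<'E'
from h import *
st();c=calibration("wrist");im=snapshot("wrist");cv2.imwrite("pics/w11.png",im)
z=get_obs()["ee_pos"][2]-.0321+.0145
for k in ["wet_slab"]:
  for d in regions_of(k,"wrist"): print(k,d["confidence"],d["extent"],rect("wrist",d["pixels"],z,c))
for d in regions_of("press_board","wrist"): print(d["confidence"],d["extent"],rect("wrist",d["pixels"],.018,c))
E
```

```text
t: 27.4
ee_pos: [0.547, 0.1767, 0.2265]
ee_rot: [0.0, 1.0, -0.018, -0.0]
wrist_force: [0.2, -0.8, -2.5]
finger_gap: 0.0179
gripper_force: 54.9
t 27.4 p [0.547  0.1767 0.2265] yawx -2.0 z [-0. -0. -1.] gap 0.0179 F [ 0.2 -0.8 -2.5] g 54.9
wet_slab 0.97 [277.7, 90.1, 279.2, 138.9] [629.5 174.2  60.3 124.5  -2.1]
0.63 [278.8, 92.3, 278.3, 136.8] [640.2 175.4 128.5 266.8  -2.1]
```

```bash
python3 -m handwheel '[[[0,-0.8,6],[0,0,0]],[[0,-0.8,16],[0,0,0]],[[0,-0.8,32],[0,0,0]],[[0,-0.8,52],[0,0,0]],[[0,-0.8,74],[0,0,0]],[[0,-0.8,96],[0,0,0]],[[0,-0.8,114],[0,0,0]],[[0,-0.8,126],[0,0,0]],[[0,-0.8,132],[0,0,0]],[[0,-0.8,134],[0,0,0]],[[0,-0.8,134],[0,0,0]]]'
python3 - <<'E'
from h import *
st();c=calibration("wrist");im=snapshot("wrist");cv2.imwrite("pics/w12.png",im)
z=get_obs()["ee_pos"][2]-.0321+.0145
for k in ["wet_slab"]:
  for d in regions_of(k,"wrist"): print(k,d["confidence"],d["extent"],rect("wrist",d["pixels"],z,c))
for d in regions_of("press_board","wrist"): print(d["confidence"],d["extent"],rect("wrist",d["pixels"],.018,c))
# dowel-top candidates: expected pixels and local look
u=np.radians(-2.0);U=np.array([np.cos(u),np.sin(u)]);V=np.array([-U[1],U[0]])
P=[np.r_[np.array([.6295,.175])+a*U+b*V,.046] for a,b in [(-.042,-.052),(-.042,.052),(.042,-.052),(.042,.052),(0,-.075),(0,.075)]]
pp=proj("wrist",np.array(P),c);print(np.round(pp,1).tolist())
hsv=cv2.cvtColor(im,cv2.COLOR_BGR2HSV)
for q in pp:
    x,y=np.round(q).astype(int)
    if 12<=x<548 and 12<=y<408: print(x,y,hsv[y-12:y+13:6,x-12:x+13:6].tolist())
E
```

```text
t: 28.92
ee_pos: [0.5474, 0.1779, 0.0929]
ee_rot: [-0.0, 1.0, -0.018, 0.0]
wrist_force: [0.7, 1.3, -1.8]
finger_gap: 0.0179
gripper_force: 54.9
t 28.93 p [0.5474 0.1779 0.0929] yawx -2.0 z [ 0.001  0.    -1.   ] gap 0.0179 F [ 0.7  1.3 -1.8] g 54.9
wet_slab 0.76 [278.8, 93.8, 280.4, 137.7] [629.8 175.5  59.8 124.2  -2.1]
0.75 [279.6, 94.2, 294.9, 185.9] [629.1 171.6 109.3 175.   -2.5]
[[368.2, 174.7], [188.2, 174.8], [379.6, 12.0], [176.3, 12.1], [415.8, 98.3], [140.4, 98.4]]
368 175 [[[17, 84, 116], [19, 49, 109], [78, 9, 149], [60, 5, 143], [66, 9, 142]], [[18, 128, 136], [16, 123, 120], [19, 130, 171], [35, 11, 138], [75, 7, 149]], [[18, 135, 140], [18, 117, 185], [19, 122, 180], [20, 135, 193], [60, 7, 146]], [[83, 7, 144], [18, 117, 166], [19, 123, 185], [18, 52, 163], [68, 7, 149]], [[16, 25, 153], [17, 26, 154], [20, 16, 141], [21, 18, 142], [18, 18, 143]]]
188 175 [[[90, 10, 152], [96, 8, 150], [100, 10, 150], [18, 108, 92], [18, 119, 94]], [[95, 10, 150], [18, 76, 158], [19, 123, 182], [17, 129, 130], [17, 119, 105]], [[80, 5, 145], [18, 119, 185], [18, 123, 179], [19, 127, 
[... 1121 characters left out ...]
60], [14, 161, 174], [14, 164, 176]], [[12, 150, 107], [15, 137, 115], [19, 123, 179], [19, 132, 185], [14, 164, 182]], [[12, 152, 104], [16, 128, 139], [20, 125, 182], [19, 132, 197], [14, 162, 156]], [[12, 158, 102], [13, 55, 125], [14, 158, 163], [14, 162, 173], [14, 163, 171]]]
140 98 [[[14, 163, 180], [14, 162, 180], [14, 162, 175], [12, 155, 110], [11, 145, 111]], [[15, 165, 165], [16, 147, 174], [19, 122, 182], [12, 159, 111], [12, 150, 114]], [[14, 162, 168], [18, 124, 181], [18, 121, 179], [11, 152, 114], [12, 153, 115]], [[14, 162, 170], [14, 161, 169], [18, 119, 189], [10, 150, 112], [11, 146, 112]], [[14, 163, 180], [14, 166, 180], [14, 162, 181], [12, 149, 111], [12, 149, 111]]]
```

All six dowels sit exactly where the board pose predicts, so I'm lowering.

```bash
python3 -m handwheel '[[[0,0,3],[0,0,0]],[[0,0,8],[0,0,0]],[[0,0,13],[0,0,0]],[[0,0,18],[0,0,0]],[[0,0,22],[0,0,0]],[[0,0,24],[0,0,0]],[[0,0,24],[0,0,0]],[[0,0,24],[0,0,0]]]'
python3 - <<'E'
from h import *
st();c=calibration("wrist");im=snapshot("wrist");cv2.imwrite("pics/w13.png",im)
z=get_obs()["ee_pos"][2]-.0321+.0145
for d in regions_of("wet_slab","wrist"): print(d["confidence"],d["extent"],rect("wrist",d["pixels"],z,c))
E
```

```text
t: 30.08
ee_pos: [0.5471, 0.1779, 0.0686]
ee_rot: [0.0, 1.0, -0.018, 0.0]
wrist_force: [-0.3, 0.6, -2.6]
finger_gap: 0.0177
gripper_force: 54.9
t 30.07 p [0.5471 0.1779 0.0686] yawx -2.0 z [ 0. -0. -1.] gap 0.0177 F [-0.3  0.6 -2.6] g 54.9
0.82 [280.4, 92.1, 282.0, 138.6] [629.7 175.5  60.3 124.9  -2. ]
0.47 [286.8, 161.7, 220.7, 5.0] [600.5 217.7   1.9  15.6  -2. ]
0.31 [542.9, 126.8, 34.2, 70.7] [608.8  50.   15.4  32.5 -79.6]
```

```bash
python3 -m handwheel '[[[0,0,0.4],[0,0,0]],[[-4,0,0.4],[0,0,0]],[[-9,0,0.4],[0,0,0]],[[-14,0,0.4],[0,0,0]],[[-20,0,0.4],[0,0,0]],[[-26,0,0.4],[0,0,0]],[[-32,0,0.4],[0,0,0]],[[-38,0,0.4],[0,0,0]],[[-42,0,0.4],[0,0,0]],[[-42,0,0.4],[0,0,0]]]'
python3 - <<'E'
from h import *
st();c=calibration("wrist");im=snapshot("wrist")
for d in regions_of("wet_slab","wrist"): print(d["confidence"],d["extent"],rect("wrist",d["pixels"],.0495,c))
E
```

```text
t: 31.42
ee_pos: [0.5043, 0.1793, 0.0682]
ee_rot: [0.0, 1.0, -0.018, -0.0]
wrist_force: [-0.9, -0.1, -0.3]
finger_gap: 0.0174
gripper_force: 54.9
t 31.43 p [0.5043 0.1793 0.0682] yawx -2.0 z [-0.001 -0.    -1.   ] gap 0.0174 F [-0.9 -0.1 -0.3] g 54.9
0.75 [279.2, 43.0, 283.7, 86.0] [608.6 176.3  34.3 125.3  -2. ]
```

```bash
python3 -m handwheel '[[[-4,0,0],[0,0,0]],[[-10,0,0],[0,0,0]],[[-16,0,0],[0,0,0]],[[-22,0,0],[0,0,0]],[[-28,0,0],[0,0,0]],[[-34,0,0],[0,0,0]],[[-40,0,0],[0,0,0]],[[-48,0,0],[0,0,0]],[[-56,0,0],[0,0,0]],[[-62,0,0],[0,0,0]],[[-62,0,0],[0,0,0]]]'
python3 - <<'E'
from h import *
st();snapshot("top")
for k,z in [("wet_slab",.048),("bottom_slab",.048),("release_sheet",.036)]:
  for d in regions_of(k,"top"): print(k,round(d["confidence"],2),rect("top",d["pixels"],z))
snapshot("scene")
for k,z in [("wet_slab",.048),("bottom_slab",.048)]:
  for d in regions_of(k,"scene"): print("scene",k,round(d["confidence"],2),rect("scene",d["pixels"],z))
E
```

```text
t: 32.9
ee_pos: [0.4424, 0.1815, 0.0682]
ee_rot: [0.0, 1.0, -0.017, -0.0]
wrist_force: [0.2, 0.3, -1.6]
finger_gap: 0.0177
gripper_force: 54.9
t 32.9 p [0.4424 0.1815 0.0682] yawx -2.0 z [-0.001 -0.    -1.   ] gap 0.0177 F [ 0.2  0.3 -1.6] g 54.9
wet_slab 0.77 [621.6 173.6  61.7 125.9  -2.4]
wet_slab 0.19 [521.1 173.3  72.7  77.9  87.5]
bottom_slab 0.58 [738.9 -18.1  47.4  68.  -89.1]
bottom_slab 0.16 [622.1 166.6 108.7 170.5  -2.5]
release_sheet 0.94 [ 277.5 -372.7   45.5   85.1   41.1]
release_sheet 0.68 [ 462.7 -346.3   66.9  129.8  -51.7]
release_sheet 0.63 [657.7 165.3  43.3 132.8 -19.7]
release_sheet 0.62 [ 290.  -226.7   45.    87.3   73.3]
scene bottom_slab 0.49 [672.5 193.4   1.4   5.4  -3.4]
```

```bash
python3 -m handwheel '[[[-10,0,0],[0,0,0]],[[-25,0,0],[0,0,0]],[[-30,0,5],[0,0,0]],[[-30,0,15],[0,0,0]],[[-30,0,25],[0,0,0]],[[-30,0,32],[0,0,0]],[[-30,0,35],[0,0,0]],[[-30,0,35.5],[0,0,0]],[[-30,0,35.5],[0,0,0]]]'
```

```text
t: 34.38
ee_pos: [0.4133, 0.1826, 0.0327]
ee_rot: [0.0, 1.0, -0.018, 0.0]
wrist_force: [-0.8, 0.0, -0.1]
finger_gap: 0.0179
gripper_force: 54.9
```

```bash
python3 -m handwheel '[[[0,0,0.4],[0,0,0]],[[0,0,0.4],[0,0,0]]]'
python3 -m handwheel '[[[0,0,0],[0,0,0]],[[0,0,0],[0,0,0]],[[0,0,0],[0,0,0]],[[0,0,0],[0,0,0]],[[0,0,0],[0,0,0]]]' -1
python3 -m handwheel '[[[0,0,-10],[0,0,0]],[[0,0,-40],[0,0,0]],[[0,0,-90],[0,0,0]],[[0,0,-145],[0,0,0]],[[40,0,-160],[0,0,0]],[[80,0,-160],[0,0,0]],[[100,0,-160],[0,0,0]],[[100,0,-160],[0,0,0]],[[100,0,-160],[0,0,0]],[[100,0,-160],[0,0,0]]]'
python3 - <<'E'
from h import *
st();c=calibration("wrist");im=snapshot("wrist");cv2.imwrite("pics/w14.png",im)
for k,z in [("wet_slab",.048),("press_board",.018),("release_sheet",.036),("spatula",.0025)]:
  for d in regions_of(k,"wrist"): print(k,round(d["confidence"],2),np.round(d["extent"]),rect("wrist",d["pixels"],z,c))
hsv=cv2.cvtColor(im,cv2.COLOR_BGR2HSV)
w=((hsv[...,1]<40)&(hsv[...,2]>165)).astype(np.uint8)
n,l,s,_=cv2.connectedComponentsWithStats(w);print([x.tolist() for x in s[1:] if x[4]>60])
E
```

```text
t: 34.62
ee_pos: [0.4132, 0.1826, 0.0324]
ee_rot: [0.0, 1.0, -0.018, 0.0]
wrist_force: [-0.1, -0.7, -1.4]
finger_gap: 0.0178
gripper_force: 54.9
t: 35.25
ee_pos: [0.4131, 0.1825, 0.0323]
ee_rot: [0.0, 1.0, -0.018, -0.0]
wrist_force: [0.3, 0.1, 0.2]
finger_gap: 0.0644
gripper_force: 0.0
t: 36.5
ee_pos: [0.5116, 0.1791, 0.1922]
ee_rot: [0.0, 1.0, -0.017, -0.001]
wrist_force: [-0.2, -0.5, 0.0]
finger_gap: 0.0875
gripper_force: 0.0
t 36.5 p [0.5116 0.1791 0.1922] yawx -2.0 z [-0.001 -0.    -1.   ] gap 0.0875 F [-0.2 -0.5  0. ] g 0.0
wet_slab 0.74 [280.  65. 157.  84.] [622.4 175.6  60.6 124.   -2.5]
wet_slab 0.42 [281. 243.  74. 145.] [467.7 180.8  64.  144.1  86.8]
press_board 0.68 [283.  64. 204. 127.] [625.6 174.9 103.4 173.7  -2. ]
release_sheet 0.61 [277.  19. 166.  13.] [658.3 174.6   7.9 129.1  -2. ]
spatula 0.72 [281. 245.  72. 147.] [449.4 181.2  71.8 166.7  86.4]
[[198, 15, 161, 10, 1526], [490, 46, 44, 57, 1337]]
```

```bash
python3 -c "
from bench import *
print(sign_off())"
```

```text
the job is handed in; nothing more can be done
None
```

I stacked the slabs and handed the job in at about 36.5 s: in the last wrist picture the sheet is within 1 mm of centre and the carried slab lies flat about 7 mm toward the x- dowels (12 mm allowed), with the spatula let go on the bench at blade-down height; `sign_off` gave no verdict.

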